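# Gauge the tan specimen block in the bench caliper

### The job

Put the tan (cork-coloured) specimen block flat on the bed of the bench caliper, lengthwise between the open jaws and centred across them. Then slide the orange-tabbed jaw shut on it, gently, until the block bears on the sprung anvil and the dial needle has moved well into the green band, and leave it clamped like that. Leave the green block, the jar and the dishes where they are.

Things in the scene. Friction and masses are not known exactly. Their poses are not given: they have to be found in the camera images.
- caliper: Bench caliper fixed to the bench: grey base 90 (x) x 336 (y) x 20 high, origin centre of its underside; its top is the bed. Jaws slide along its y. At its -y end a blue housing (70 wide, y -168 to -112, 60 high) with a white dial 54 across on top. The red needle points to +x at rest and turns counter-clockwise 0.2 rad per mm of anvil travel; green band from 2 mm to full travel.
- anvil (a joint): How far the sprung anvil is pushed in (towards -y of the caliper), m: 0 free, 0.010 fully in. Its spring gives about 0.6 N at first and 6.6 N fully in. The green band is from 0.002 up.
- anvil_face (a point): Centre of the anvil's flat working face, which looks to +y of the caliper, 39 above the bench (19 above the bed). Steel plate 50 wide (x), 36 high, 10 thick. At rest it lies at y = -90 in the caliper's frame. Axes parallel to the caliper's.
- jaw (a joint): Position of the sliding jaw, m: opening between its face and the anvil at rest. 0 to 0.145, grows as it opens (towards +y of the caliper). It stays where it is left: sliding it takes about 9 N, plus the anvil spring.
- jaw_face (a point): Centre of the sliding jaw's flat working face, which looks to -y of the caliper, 39 above the bench. Aluminium plate 60 wide (x), 36 high, 12 thick (y). Axes parallel to the caliper's.
- jaw_tab (a point): Top centre of the orange upright tab by which the jaw is pushed or pinched, 95 above the bench. Tab 36 (x) x 18 (y), standing 64 above the jaw carriage (60 wide, top 31 above the bench, ends 16 beyond this point towards +y). 33 free between tab and jaw plate. Axes parallel to the caliper's.
- tan_block: Tan cork-coloured pressed specimen block, 45 (x) x 80 (y, its length) x 40 high, about 0.12 kg, loose on the bench. Origin at the centre of its underside.
- green_block: Green block of the same size and frame as the tan one, not to be used. The two may change places.
- jar: Glass jar with blue cap, 64 across, 95 high, origin at the centre of its underside. Leave alone.
- dishes: Stack of three white culture dishes, 90 across, 48 high, origin at the centre of its underside. Leave alone.
Things that resemble listed ones, but are neither listed nor needed, are in the scene too. Of the things shaped like the tan_block, the tan one is meant.

How it is judged:
By the outcome, as a careful person would: the job done as asked, in the order asked, and still so for the second after the job is handed in, with the robot touching nothing.
It also fails if it takes over 61 s, if anything falls off the work surface, if the arm or the gripper's body presses on something with over 40 N, if the wrist force passes 120 N, or if a joint passes its speed limit or range.

### The arm

A 6-joint arm with a two-finger parallel gripper is mounted at the origin on the work surface. World frame = base frame: x ahead of the robot, y to its left, z up, the work surface at z = 0. Lengths are in m, angles in rad, forces in N, time in s.
With the tool pointing down it reaches from about 0.35 to 0.975 m from the base axis. Payload 4.9 kg.
Tool frame: the origin (TCP) lies at the very end of the fingers, on their centre line; the grasp point (between the pads) lies 19 mm behind it; z points along the fingers, y is the line along which they close (so a half turn about z gives the same grasp; the last joint's range is limited). The gripper opens to 85 mm and grips with 20 to 120 N. Pads are 22 mm wide; open, the fingers measure 114 mm over their backs; the gripper's body (76 mm by 85 mm) begins 54 mm behind the grasp point. The pads swing forward as they close: fully open they stand 13 mm farther back than shut.
Start: joints at [-1.308, 0.053, 1.613, -0, 1.476, -0.119], TCP at [0.233, -0.58, 0.197] pointing down, gripper open.
Joint ranges: [-3.01, 3.01], [-1.01, 2.22], [0.06, 2.58], [-1.02, 4.17], [0.09, 2.62], [-3.14, 3.14]. Speed limits (rad/s): [2.57, 2.57, 3.14, 3.14, 3.14, 3.14].

### API

Orientations are given as a unit quaternion [x, y, z, w].
In Python, from station import * gives the robot as it stands. The module is installed in compiled form; this text tells all that it offers.
- The arm moves only by the tool jog_arm, never from a script. Its argument "motion" is one flat list of numbers, 5 for each row, row after row: the shift along the tool's x, y, z in mm, then the turn about the tool's z in rad, then the opening, from -1 (shut) to 1 (fully open). In form: [x, y, z, turn, fingers, x, y, z, turn, fingers, ...]. A call has 1 to 8 rows; each row shifts and turns the commanded pose from where the row before left it, along the tool's axes as they then stand; what a row does not reach is not made up. A row lasts 1/12 s, in which the tool goes at most 41.7 mm and 7.16 degrees, less where a joint would pass 70% of its speed; a pose out of reach is approached as far as the arm can. A call is refused whole if a number of a shift passes 41.7 or a number of a turn 0.125, either way. A call with a gripper value outside its range is refused whole. The fingers move at their own pace and stop on an object; the grip force is fixed at half the most. Time passes only in rows, so rows that do not move let the fingers close. It gives the time, the measured TCP pose, the force, the opening and the grip force at its end, in the units of the state.
- read_state(): the state, without advancing time (a new reading comes with each control period).
- grab_frame(name): name is "side" or "top" or "wrist"; returns the picture (480x640x3 uint8, red, green, blue); there is no depth.
- camera_params(name): a dict with "fx", "fy", "cx", "cy" (pixels), "origin" and "rotation" of the camera in the world; the wrist camera has in their place "mount" (4x4, takes a point from camera to tool coordinates, whose origin is the TCP and whose axes are the flange's). Camera axes: x right, y up, looking along -z (the intrinsics and any distortion apply to the point x, -y, -z); pixel columns grow to the right and rows downward; lengths in m; the calibration is good to about 2 mm. The wrist camera is an equidistant fisheye: a pixel r from the principal point sees the ray r / f radians off the axis. A picture is of the moment at which its call begins: read the wrist's pose just before it. camera_params takes no time and is no camera call.
- close_job(): hands the job in; it is judged then, once.
The state is a dict: "time_s": time; "joints": joint angles; "dq": joint speeds; "joint_efforts": joint torques, N m; "eef_pos": TCP position; "ee_rot": TCP orientation; "force": force on the tool from outside, world axes, zero at the start; "moment": the same for the moment, N m; "gripper_width": finger opening in m; "finger_force": force on a finger pad.
Only numpy, scipy, OpenCV 4.12 (cv2) and the standard library are available. Lean on these libraries where they do the work, as an engineer would, in place of code of your own. Each camera call takes 0.05 s, during which the arm holds its last target. There are 200 camera calls.

## Working session

There is one attempt and no reset: what is moved stays moved. The work goes in short steps, Python scripts to look and compute and a tool call to move; the robot and the scene stay as the last step left them, time stands still between calls to the robot, and variables do not carry over. Pictures are saved under pics/ and viewed, at most 10 in all, crops included, and the job is handed in when it is done.

Besides the shell and the picture viewer there is one more tool, called after "Call:" in YAML: its name, and indented under it one key for each argument. jog_arm: Moves the arm, as the interface text tells. Its arguments: {"type":"object","properties":{"motion":{"type":"array","items":{"type":"number"}}},"required":["motion"]}

```bash
mkdir -p pics; python3 - <<'E'
from station import *
import cv2
for n in("top","side"):
    cv2.imwrite(f"pics/{n}0.png",grab_frame(n)[:,:,::-1]); print(n,camera_params(n))
print(camera_params("wrist"))
s=read_state();print(s)
E
```

```text
top {'fx': 451.04080807810436, 'fy': 451.04080807810436, 'cx': 315.88795144623447, 'cy': 244.78237132033613, 'origin': array([0.49503583, 0.04844659, 0.91202028]), 'rotation': array([-0.03664357,  0.04140107,  0.70701736, -0.70503167])}
side {'fx': 613.8551014754102, 'fy': 613.8551014754102, 'cx': 319.3214762812313, 'cy': 234.34210226542586, 'origin': array([0.30881641, 0.99101963, 0.88290875]), 'rotation': array([-0.06001639,  0.42877886,  0.89450165, -0.11141593])}
{'fx': 371.64829954431775, 'fy': 371.64829954431775, 'cx': 314.899006468225, 'cy': 241.56036292765148, 'mount': array([[-7.50424254e-04,  9.58613755e-01,  2.84708809e-01,
         7.19890214e-02],
       [ 9.99999648e-01,  8.25971268e-04, -1.45283277e-04,
        -9.40893952e-04],
       [-3.74431844e-04,  2.84708600e-01, -9.58614037e-01,
        -1.76766890e-01],
       [ 0.00000000e+00,  0.00000000e+00,  0.00000000e+00,
         1.00000000e+00]])}
{'time_s': 0.1, 'joints': array([-1.30803236e+00,  5.32992456e-02,  1.61417857e+00,  2.57872120e-06,
        1.47601467e+00, -1.19011320e-01]), 'dq': array([-0.00051669,  0.00010258, -0.00234931, -0.00018872,  0.00162338,
       -0.00018039]), 'joint_efforts': array([ 4.49113586e-04, -3.94904172e+01, -3.71362674e+01, -1.58910980e-04,
        3.84447689e-03, -2.40345930e-07]), 'eef_pos': array([ 0.23268197, -0.57938077,  0.19566775]), 'ee_rot': array([ 9.81835789e-01,  1.89730283e-01, -6.69377945e-05, -9.47558841e-04]), 'force': array([-0.81578692,  0.62109505,  0.51797665]), 'moment': array([ 0.00486737,  0.02871975, -0.00950121]), 'finger_force': 0.0, 'gripper_width': 0.08518628819807339}
```

View pics/top0.png

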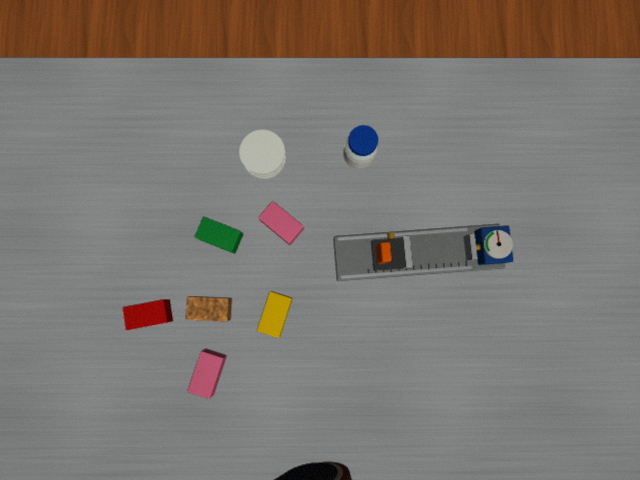

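View pics/side0.png

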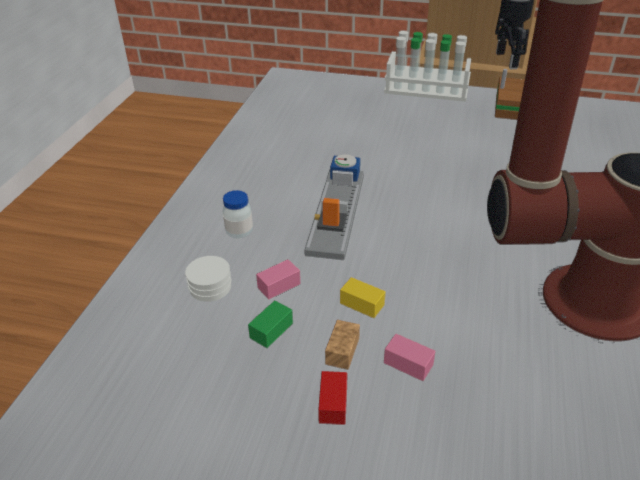

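The top view has the tan block at about (208,308), the caliper from (335,257) to (512,245), and the tab at (385,252). The side view has the block at (343,343) and the tab at (331,211). Next I'll enlarge both.

```bash
python3 - <<'E'
import cv2,numpy as np
def crop(f,x,y,w,h,k): return cv2.resize(cv2.imread(f)[y:y+h,x:x+w],None,fx=k,fy=k,interpolation=cv2.INTER_CUBIC)
def grid(im,x,y,k,st=10):
    for u in range(0,im.shape[1],st*k): cv2.putText(im,str(x+u//k),(u,8),0,.3,(0,255,255),1); cv2.line(im,(u,10),(u,14),(0,255,255),1)
    for v in range(0,im.shape[0],st*k): cv2.putText(im,str(y+v//k),(0,v+4),0,.3,(0,255,255),1); cv2.line(im,(20,v),(24,v),(0,255,255),1)
    return im
a=grid(crop("pics/top0.png",325,215,200,75,4),325,215,4)
b=grid(crop("pics/top0.png",175,285,66,45,6),175,285,6)
c=np.zeros((580,800,3),np.uint8); c[:300]=a; c[305:575,:396]=b
cv2.imwrite("pics/c1.png",c)
a=grid(crop("pics/side0.png",295,145,80,115,5),295,145,5)
b=grid(crop("pics/side0.png",315,310,55,65,7),315,310,7)
c=np.zeros((580,800,3),np.uint8); c[:575,:400]=a; c[:455,405:790]=b
cv2.imwrite("pics/c2.png",c)
E
```

```text
(no output)
```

View pics/c1.png

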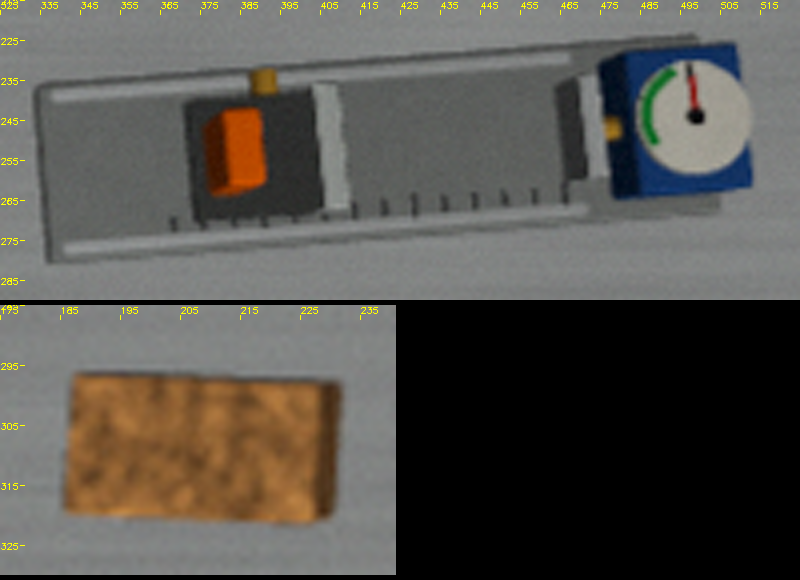

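View pics/c2.png

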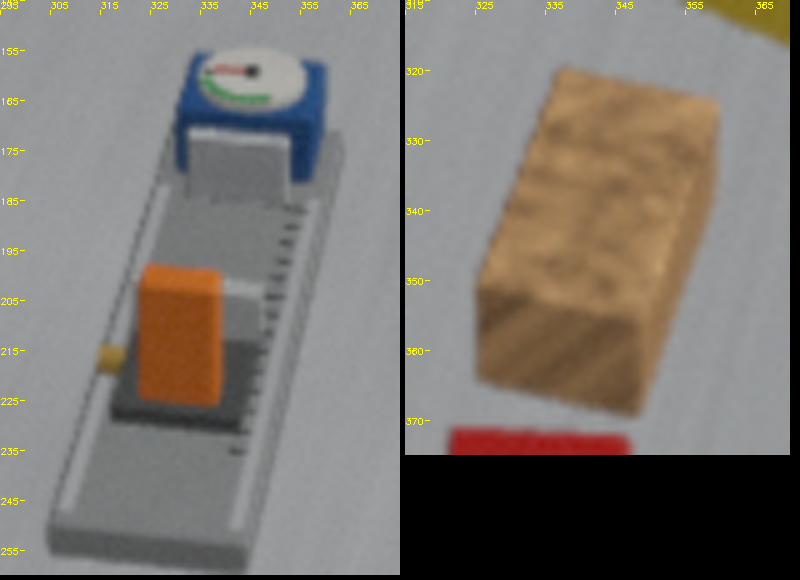

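Enlarged, the block's and caliper's corners read cleanly in both views. I'll fit the poses, including heights, to them.

```bash
cat >h.py <<'E'
import numpy as np
from station import *
from scipy.spatial.transform import Rotation as R
from scipy.optimize import least_squares
def proj(n,P):
    c=camera_params(n); q=R.from_quat(c["rotation"]).inv().apply(np.atleast_2d(P)-c["origin"])
    return np.c_[c["cx"]+c["fx"]*q[:,0]/-q[:,2], c["cy"]+c["fy"]*q[:,1]/q[:,2]]
def place(p,L):
    return R.from_euler("z",p[3]).apply(L)+np.array(p[:3])
E
cat >fit.py <<'E'
from h import *
m=1e-3
X,Y,Z=22.5*m,40*m,40*m
bt=[((X,Y,Z),187.5,296.5),((X,-Y,Z),228.3,297.5),((-X,-Y,Z),227.2,321),((-X,Y,Z),185.8,319.3),((X,-Y,0),231.8,298),((-X,-Y,0),230.3,320.3)]
bs=[((X,-Y,Z),337.9,319.6),((-X,-Y,Z),359.7,324.3),((-X,Y,Z),348.6,355.4),((X,Y,Z),325.3,350.7),((X,Y,0),325.3,364.3),((-X,Y,0),348.6,369.4)]
def run(name,t,s,p0,off):
    def f(p): 
        r=[]
        for n,l in(("top",t),("side",s)):
            L=np.array([a[0] for a in l])+np.array([off(a,p) for a in l]); r.append((proj(n,place(p,L))-np.array([a[1:3] for a in l])).ravel())
        return np.concatenate(r)
    o=least_squares(f,p0,loss="soft_l1"); print(name,o.x.round(4)); print(f(o.x).reshape(-1,2).round(1).tolist()); return o.x
run("block",bt,bs,[.37,.25,0,0],lambda a,p:np.zeros(3))
A,B,C=45*m,168*m,20*m
T=(18*m,9*m)
ct=[((A,B,C),333.75,236.75),((-A,B,C),337,280.5),((A,-B,C),499.25,224),((-A,-B,C),505,267.5),
((25*m,-.09,57*m),470,235),((-25*m,-.09,57*m),472.5,260),
((30*m,-.09,57*m),409.3,236.3,1),((-30*m,-.09,57*m),412.5,266.8,1)]
k=-.09+.054
ct+=[((18*m,k+9*m,95*m),380.8,242.5,1),((18*m,k-9*m,95*m),389.8,242,1),((-18*m,k-9*m,95*m),391.5,260.8,1),((-18*m,k+9*m,95*m),382.5,262,1)]
cs=[((A,B,C),305,250),((-A,B,C),344.4,254.6),((A,B,0),305,254.6),((-A,B,0),344.4,259.6),((25*m,-.09,57*m),332.6,172.4),((-25*m,-.09,57*m),353.2,173),
((18*m,k-9*m,95*m),324,198,1),((-18*m,k-9*m,95*m),339,198.6,1),((18*m,k+9*m,95*m),322.6,201.4,1),((-18*m,k+9*m,95*m),339,202.8,1)]
run("cal",ct,cs,[.5,-.15,0,0,.11],lambda a,p:np.array([0,p[4] if len(a)>3 else 0,0]))
E
python3 fit.py
```

```text
block [ 0.4679  0.2512 -0.0019 -0.0327]
[[-0.5, 0.5], [0.3, 0.7], [0.2, 0.9], [-0.3, 1.4], [0.5, 0.0], [0.9, 0.4], [-1.9, -0.9], [-0.4, -0.7], [0.1, 0.4], [-1.1, -0.3], [-1.0, 0.7], [-0.3, 0.9]]
cal [ 0.5777 -0.1644 -0.0023  0.0762  0.1152]
[[-0.0, 0.2], [0.5, 1.5], [1.0, -0.0], [0.8, 1.1], [-0.8, -0.6], [-0.2, 0.2], [0.1, 0.1], [0.1, 0.8], [-0.5, 0.4], [0.3, 0.2], [0.5, 0.9], [-0.3, 0.5], [-1.3, -0.7], [-0.0, -1.0], [-1.1, 1.6], [-0.1, 1.0], [-0.9, -0.2], [-1.4, 1.0], [-0.8, -1.1], [0.2, -0.2], [-0.8, 0.1], [-1.0, 0.3]]
```

```bash
cat >plan.py <<'E'
import sys,json
from h import *
# args: "x,y,z,yaw,rows,fingers" per leg ; yaw = world angle of tool x
s=read_state(); p=np.array(s["eef_pos"]); x=R.from_quat(s["ee_rot"]).as_matrix()[:,0]; a=np.arctan2(x[1],x[0])
print("t",s["time_s"],p.round(4),round(a,4),s["force"].round(1),round(s["gripper_width"],4),round(s["finger_force"],1))
rows=[]
for leg in sys.argv[1:]:
    X,Y,Z,W,n,f=map(float,leg.split(",")); n=int(n)
    for i in range(n,0,-1):
        M=np.array([[np.cos(a),np.sin(a),0],[np.sin(a),-np.cos(a),0],[0,0,-1]])
        d=np.round(M.T@((np.array([X,Y,Z])-p)/i*1000),0 if i>1 else 1)
        t=round(np.clip(-(W-a)/i,-.12,.12),2 if i>1 else 3)
        p=p+M@d/1000; a-=t; rows.append([*d,t,f])
for i in range(0,len(rows),8): print(json.dumps([float(v)+0 for r in rows[i:i+8] for v in r]))
print("end",p.round(4),round(a,4))
E
python3 plan.py .42,-.2,.2,1.0,12,1 .468,.2512,.16,1.538,14,1
```

```text
t 0.1 [ 0.2327 -0.5794  0.1957] 0.3818 [-0.8  0.6  0.5] 0.0852 0.0
[26.0, -24.0, 0.0, -0.05, 1.0, 27.0, -22.0, 0.0, -0.05, 1.0, 29.0, -21.0, 0.0, -0.05, 1.0, 29.0, -19.0, 0.0, -0.05, 1.0, 30.0, -18.0, -1.0, -0.05, 1.0, 31.0, -16.0, 0.0, -0.05, 1.0, 32.0, -15.0, -1.0, -0.05, 1.0, 33.0, -13.0, 0.0, -0.05, 1.0]
[34.0, -11.0, -1.0, -0.05, 1.0, 34.0, -10.0, 0.0, -0.06, 1.0, 34.0, -8.0, -1.0, -0.05, 1.0, 35.3, -5.3, -0.3, -0.058, 1.0, 29.0, -15.0, 3.0, -0.04, 1.0, 30.0, -13.0, 3.0, -0.04, 1.0, 30.0, -12.0, 3.0, -0.04, 1.0, 30.0, -11.0, 3.0, -0.04, 1.0]
[31.0, -10.0, 3.0, -0.04, 1.0, 31.0, -8.0, 3.0, -0.04, 1.0, 32.0, -7.0, 3.0, -0.04, 1.0, 32.0, -6.0, 3.0, -0.04, 1.0, 32.0, -5.0, 3.0, -0.04, 1.0, 32.0, -3.0, 3.0, -0.04, 1.0, 32.0, -2.0, 2.0, -0.03, 1.0, 33.0, -1.0, 3.0, -0.04, 1.0]
[32.0, 0.0, 2.0, -0.03, 1.0, 32.6, 0.5, 3.0, -0.038, 1.0]
end [0.468  0.2512 0.16  ] 1.5378
```

Call:
jog_arm:
  motion: [26,-24,0,-0.05,1,27,-22,0,-0.05,1,29,-21,0,-0.05,1,29,-19,0,-0.05,1,30,-18,-1,-0.05,1,31,-16,0,-0.05,1,32,-15,-1,-0.05,1,33,-13,0,-0.05,1]

```text
time_s: 0.77
eef_pos: [0.3569, -0.3256, 0.1984]
ee_rot: [0.924, 0.382, -0.0, -0.0]
force: [0.7, -0.1, -0.9]
gripper_width: 0.0855
finger_force: 0.0
```

Call:
jog_arm:
  motion: [34,-11,-1,-0.05,1,34,-10,0,-0.06,1,34,-8,-1,-0.05,1,35,-5,0,-0.06,1,29,-15,3,-0.04,1,30,-13,3,-0.04,1,30,-12,3,-0.04,1,30,-11,3,-0.04,1]

```text
time_s: 1.43
eef_pos: [0.4334, -0.0704, 0.1883]
ee_rot: [0.835, 0.55, -0.0, -0.0]
force: [1.1, -0.1, -0.3]
gripper_width: 0.0852
finger_force: 0.0
```

Call:
jog_arm:
  motion: [31,-10,3,-0.04,1,31,-8,3,-0.04,1,32,-7,3,-0.04,1,32,-6,3,-0.04,1,32,-5,3,-0.04,1,32,-3,3,-0.04,1,32,-2,2,-0.03,1,33,-1,3,-0.04,1]

```text
time_s: 2.1
eef_pos: [0.461, 0.1875, 0.1654]
ee_rot: [0.741, 0.672, -0.0, -0.0]
force: [0.0, -0.9, -0.0]
gripper_width: 0.0852
finger_force: 0.0
```

Call:
jog_arm:
  motion: [32,0,2,-0.03,1,32,0,3,-0.04,1,0,0,0,0,1,0,0,0,0,1]

```text
time_s: 2.43
eef_pos: [0.4661, 0.2507, 0.1599]
ee_rot: [0.716, 0.698, -0.001, -0.0]
force: [-0.4, -0.3, -0.4]
gripper_width: 0.0856
finger_force: 0.0
```

```bash
cat >>h.py <<'E'
def wpose():
    s=read_state(); return s["eef_pos"],R.from_quat(s["ee_rot"]).as_matrix()
def wproj(P,pose):
    c=camera_params("wrist"); M=c["mount"]; q=(np.atleast_2d(P)-pose[0])@pose[1]; q=(q-M[:3,3])@M[:3,:3]
    r=np.hypot(q[:,0],q[:,1]); k=c["fx"]*np.arctan2(r,-q[:,2])/r
    return np.c_[c["cx"]+k*q[:,0],c["cy"]-k*q[:,1]]
E
python3 plan.py .468,.2512,.01,1.538,8,1
python3 - <<'E'
from h import *
import cv2
ps=wpose(); im=grab_frame("wrist")[:,:,::-1].copy(); cv2.imwrite("pics/w1raw.png",im)
p=[.4679,.2512,0,-.0327]
for z in(0,.04):
    L=place(p,np.array([[sx*.0225,sy*.04,z] for sx,sy in((1,1),(1,-1),(-1,-1),(-1,1))]))
    cv2.polylines(im,[np.round(wproj(L,ps)).astype(int)],True,(255,0,255) if z else (255,255,0),1)
cv2.imwrite("pics/w1.png",im)
E
```

```text
t 2.4333 [0.4661 0.2507 0.1599] 1.5444 [-0.4 -0.3 -0.4] 0.0856 0.0
[0.0, 0.0, 19.0, 0.0, 1.0, 0.0, 0.0, 19.0, 0.0, 1.0, 0.0, 0.0, 19.0, 0.0, 1.0, 0.0, 0.0, 19.0, 0.0, 1.0, 0.0, 0.0, 18.0, 0.0, 1.0, 0.0, 1.0, 19.0, 0.0, 1.0, 0.0, 0.0, 18.0, 0.0, 1.0, 0.5, 0.9, 18.9, 0.006, 1.0]
end [0.468  0.2512 0.01  ] 1.5384
```

View pics/w1.png

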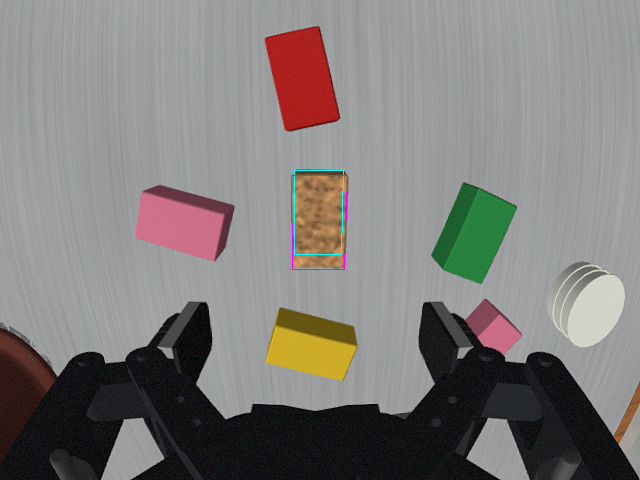

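The wrist view shows the tan block at about (294–347, 172–268). The fitted outline lies on it within about 1 px, so I'm descending.

Call:
jog_arm:
  motion: [0,1,25,0,1,0,0,25,0,1,0,1,25,0,1,0,0,25,0,1,0,0,25,0.006,1,1,0,15,0,1,0,0,10,0,1,0,0,0,0,1]

```text
time_s: 3.15
eef_pos: [0.4671, 0.2489, 0.0084]
ee_rot: [0.72, 0.694, -0.002, -0.001]
force: [-0.5, -0.0, -0.9]
gripper_width: 0.0853
finger_force: 0.0
```

Call:
jog_arm:
  motion: [0,0,0,0,-1,0,0,0,0,-1,0,0,0,0,-1,0,0,0,0,-1,0,0,0,0,-1,0,0,0,0,-1,0,0,0,0,-1,0,0,0,0,-1]

```text
time_s: 3.82
eef_pos: [0.4689, 0.2507, 0.0109]
ee_rot: [0.719, 0.695, 0.0, 0.0]
force: [-0.7, -0.9, -0.7]
gripper_width: -0.0002
finger_force: 0.0
```

Call:
jog_arm:
  motion: [0,0,0,0,-1,0,0,0,0,-1,0,0,-10,0,-1,0,0,-20,0,-1,0,0,-30,0,-1,0,0,-30,0,-1,0,0,-30,0,-1,0,0,-20,0,-1]

```text
time_s: 4.48
eef_pos: [0.4701, 0.2512, 0.1552]
ee_rot: [0.719, 0.695, 0.002, 0.001]
force: [0.5, 0.0, 1.2]
gripper_width: -0.0001
finger_force: 0.0
```

```bash
python3 - <<'E'
from h import *
# place target: caliper frame y=-0.042 (8mm from anvil)
print(place([.5777,-.1644,0,.0762],np.array([[0,-.042,0],[0,-.0345,0]])))
E
python3 plan.py .5808,-.2063,.16,1.647,18,-1
```

```text
[[ 0.5808973  -0.20627812  0.        ]
 [ 0.58032636 -0.19879989  0.        ]]
t 4.4833 [0.4701 0.2512 0.1552] 1.5359 [0.5 0.  1.2] -0.0001 0.0
[-25.0, 7.0, 0.0, -0.01, -1.0, -25.0, 7.0, 0.0, -0.01, -1.0, -25.0, 7.0, 0.0, -0.01, -1.0, -25.0, 6.0, 0.0, -0.01, -1.0, -26.0, 6.0, 0.0, -0.01, -1.0, -26.0, 6.0, 0.0, 0.0, -1.0, -26.0, 6.0, 0.0, -0.01, -1.0, -26.0, 5.0, 0.0, 0.0, -1.0]
[-25.0, 5.0, 0.0, -0.01, -1.0, -26.0, 5.0, -1.0, 0.0, -1.0, -26.0, 5.0, 0.0, -0.01, -1.0, -26.0, 5.0, -1.0, 0.0, -1.0, -25.0, 5.0, 0.0, -0.01, -1.0, -26.0, 5.0, -1.0, 0.0, -1.0, -25.0, 5.0, 0.0, -0.01, -1.0, -26.0, 5.0, -1.0, 0.0, -1.0]
[-25.0, 4.0, 0.0, -0.01, -1.0, -26.0, 4.4, -0.8, -0.001, -1.0]
end [ 0.5808 -0.2063  0.16  ] 1.6469
```

The fingers shut on nothing, so I'll look.

```bash
python3 - <<'E'
from h import *
import cv2
s=read_state(); print(s["joints"].round(3))
a=grab_frame("wrist"); b=grab_frame("top"); 
im=np.zeros((480,800,3),np.uint8); im[:360,:480]=cv2.resize(a,(480,360)); im[:,480:]=cv2.resize(b[230:430,120:253],(320,480))
cv2.imwrite("pics/m1.png",im[:,:,::-1])
E
```

```text
[ 0.351 -0.143  1.873  0.     1.407  0.386]
```

View pics/m1.png

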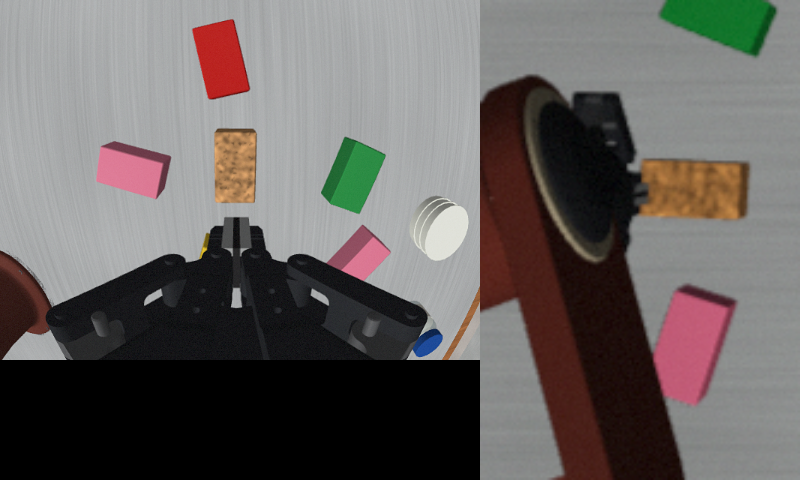

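```bash
python3 - <<'E'
from h import *
import cv2
p,M=wpose(); print(p,M.round(3).tolist())
tool=lambda x,y,z:p+M@np.array([x,y,z])
for n,P in {"tcp":tool(0,0,0),"back20":tool(0,0,-.02),"back73":tool(0,0,-.073),"body":tool(0,0,-.15)}.items():
    print(n,wproj(P,(p,M)).round(0),proj("top",P).round(0),proj("side",P).round(0))
a=grab_frame("wrist"); b=grab_frame("side")
im=np.zeros((600,800,3),np.uint8); im[:,:420]=cv2.resize(a[180:380,245:385],(420,600)); im[:,425:800]=cv2.resize(b[190:430,250:400],(375,600))
cv2.imwrite("pics/m2.png",im[:,:,::-1])
E
```

```text
[0.47194127 0.25183184 0.15694604] [[0.035, 0.999, 0.009], [0.999, -0.035, 0.003], [0.004, 0.009, -1.0]]
tcp [[316. 280.]] [[190. 309.]] [[341. 289.]]
back20 [[317. 296.]] [[187. 310.]] [[341. 281.]]
back73 [[317. 362.]] [[177. 311.]] [[341. 257.]]
body [[319. 587.]] [[160. 314.]] [[342. 219.]]
```

View pics/m2.png

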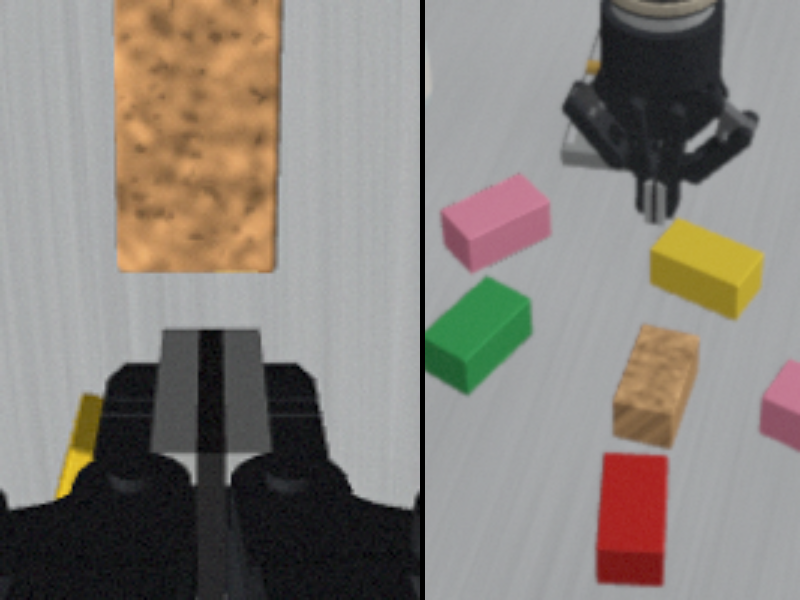

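The views explain the miss. Wrist tip row is 290 against 259 predicted, and side row 278 against 289. The fingertips therefore sit about 35–40 mm behind the reported TCP, so they closed above the 40 mm block. I'll check this by gently touching the block's top with the shut fingers.

Call:
jog_arm:
  motion: [0,0,35,0,-1,0,0,35,0,-1,0,0,35,0,-1,0,0,25,0,-1,0,0,8,0,-1,0,0,0,0,-1]

```text
time_s: 5.18
eef_pos: [0.4655, 0.2494, 0.0088]
ee_rot: [0.719, 0.695, -0.004, -0.002]
force: [0.3, 0.4, 1.1]
gripper_width: -0.0002
finger_force: 0.0
```

Call:
jog_arm:
  motion: [0,0,2,0,-1,0,0,2,0,-1,0,0,0,0,-1]

```text
time_s: 5.43
eef_pos: [0.4698, 0.251, 0.01]
ee_rot: [0.719, 0.695, 0.001, 0.0]
force: [-0.0, 0.1, 0.2]
gripper_width: -0.0001
finger_force: 0.0
```

Call:
jog_arm:
  motion: [0,0,2,0,-1,0,0,2,0,-1,0,0,0,0,-1]

```text
time_s: 5.68
eef_pos: [0.4696, 0.2509, 0.0056]
ee_rot: [0.719, 0.695, 0.001, 0.0]
force: [0.5, 0.9, 3.2]
gripper_width: -0.0004
finger_force: 1.8
```

Call:
jog_arm:
  motion: [0,0,1,0,-1,0,0,0,0,-1,0,0,0,0,-1]

```text
time_s: 5.93
eef_pos: [0.4696, 0.2509, 0.0055]
ee_rot: [0.719, 0.695, 0.0, 0.0]
force: [-1.7, -1.3, 8.4]
gripper_width: 0.0002
finger_force: 4.0
```

Contact is at reported TCP z = 0.0055 with the tips on the 0.040 top, so the tips are about 34.5 mm behind the reported TCP. I'll lift, open and regrasp that much lower.

Call:
jog_arm:
  motion: [0,-1,-25,0,1,0,0,-20,0,1,0,0,0,0,1,0,0,0,0,1,0,0,0,0,1,0,0,0,0,1,0,0,0,0,1,0,0,0,0,1]

```text
time_s: 6.6
eef_pos: [0.4671, 0.2504, 0.0476]
ee_rot: [0.719, 0.695, -0.001, -0.0]
force: [-0.5, 0.8, 0.6]
gripper_width: 0.0852
finger_force: 0.0
```

Call:
jog_arm:
  motion: [0,0,20,0,1,0,0,20,0,1,0,0,15,0,1,0,0,12,0,1,0,0,8,0,1,0,0,3,0,1,0,0,0,0,1,0,0,0,0,1]

```text
time_s: 7.27
eef_pos: [0.4684, 0.2509, -0.0286]
ee_rot: [0.719, 0.695, 0.0, 0.0]
force: [0.2, 0.8, -0.0]
gripper_width: 0.0852
finger_force: 0.0
```

Call:
jog_arm:
  motion: [0,0,0,0,-1,0,0,0,0,-1,0,0,0,0,-1,0,0,0,0,-1,0,0,0,0,-1,0,0,0,0,-1,0,0,0,0,-1,0,0,0,0,-1]

```text
time_s: 7.93
eef_pos: [0.4687, 0.251, -0.0283]
ee_rot: [0.719, 0.695, 0.001, 0.0]
force: [-0.1, 0.4, 5.3]
gripper_width: 0.0443
finger_force: 62.8
```

Call:
jog_arm:
  motion: [0,0,-5,0,-1,0,0,-15,0,-1,0,0,-30,0,-1,0,0,-30,0,-1,0,0,-30,0,-1,0,0,-20,0,-1,0,0,0,0,-1,0,0,0,0,-1]

```text
time_s: 8.6
eef_pos: [0.4682, 0.2508, 0.1015]
ee_rot: [0.719, 0.695, 0.001, 0.0]
force: [0.9, 0.8, -1.5]
gripper_width: 0.0442
finger_force: 62.2
```

```bash
python3 plan.py .5809,-.2063,.1,1.647,18,-1
```

```text
t 8.6 [0.4682 0.2508 0.1015] 1.5358 [ 0.9  0.8 -1.5] 0.0442 62.2
[-25.0, 7.0, 0.0, -0.01, -1.0, -25.0, 7.0, 0.0, -0.01, -1.0, -25.0, 7.0, 0.0, -0.01, -1.0, -25.0, 6.0, 0.0, -0.01, -1.0, -26.0, 6.0, 0.0, -0.01, -1.0, -26.0, 6.0, 0.0, 0.0, -1.0, -25.0, 6.0, 0.0, -0.01, -1.0, -26.0, 6.0, 0.0, 0.0, -1.0]
[-26.0, 6.0, 0.0, -0.01, -1.0, -26.0, 5.0, 0.0, 0.0, -1.0, -25.0, 5.0, 0.0, -0.01, -1.0, -26.0, 5.0, 0.0, 0.0, -1.0, -26.0, 5.0, 0.0, -0.01, -1.0, -26.0, 5.0, 0.0, 0.0, -1.0, -25.0, 5.0, 0.0, -0.01, -1.0, -26.0, 5.0, 0.0, 0.0, -1.0]
[-25.0, 4.0, 1.0, -0.01, -1.0, -25.7, 4.4, 0.5, -0.001, -1.0]
end [ 0.5809 -0.2063  0.1   ] 1.6468
```

Call:
jog_arm:
  motion: [-25,7,0,-0.01,-1,-25,7,0,-0.01,-1,-25,7,0,-0.01,-1,-25,6,0,-0.01,-1,-26,6,0,-0.01,-1,-26,6,0,0,-1,-25,6,0,-0.01,-1,-26,6,0,0,-1]

```text
time_s: 9.27
eef_pos: [0.5163, 0.0464, 0.0975]
ee_rot: [0.698, 0.716, -0.002, -0.002]
force: [0.8, -0.3, -0.5]
gripper_width: 0.0444
finger_force: 62.2
```

Call:
jog_arm:
  motion: [-26,6,0,-0.01,-1,-26,5,0,0,-1,-25,5,0,-0.01,-1,-26,5,0,0,-1,-26,5,0,-0.01,-1,-26,5,0,0,-1,-25,5,0,-0.01,-1,-26,5,0,0,-1]

```text
time_s: 9.93
eef_pos: [0.5666, -0.1568, 0.0971]
ee_rot: [0.684, 0.73, -0.001, -0.003]
force: [0.3, 0.6, -1.9]
gripper_width: 0.0441
finger_force: 62.2
```

Call:
jog_arm:
  motion: [-25,4,1,-0.01,-1,-26,4,0,0,-1,0,0,0,0,-1,0,0,0,0,-1,0,0,0,0,-1]

```text
time_s: 10.35
eef_pos: [0.5786, -0.2057, 0.0971]
ee_rot: [0.68, 0.733, -0.0, -0.002]
force: [-0.8, 0.3, -1.2]
gripper_width: 0.0441
finger_force: 62.2
```

```bash
python3 - <<'E'
from h import *
import cv2
ps=wpose(); print(read_state()["time_s"],ps[0].round(4),np.arctan2(ps[1][1,0],ps[1][0,0]).round(4))
im=grab_frame("wrist")[:,:,::-1].copy()
C=[.5777,-.1644,0,.0762]
def dr(L,col): cv2.polylines(im,[np.round(wproj(place(C,np.array(L)),ps)).astype(int)],True,col,1)
A,B=.045,.168
dr([[A,B,.02],[A,-B,.02],[-A,-B,.02],[-A,B,.02]],(255,0,255))
dr([[.025,-.09,.057],[-.025,-.09,.057],[-.025,-.09,.021],[.025,-.09,.021]],(255,255,0))
dr([[.03,.0252,.057],[-.03,.0252,.057],[-.03,.0372,.057],[.03,.0372,.057]],(255,255,0))
k=.0252+.054
dr([[.018,k-.009,.095],[-.018,k-.009,.095],[-.018,k+.009,.095],[.018,k+.009,.095]],(0,255,0))
cv2.imwrite("pics/w2.png",im)
E
```

```text
10.35 [ 0.5786 -0.2057  0.0971] 1.6456
```

View pics/w2.png

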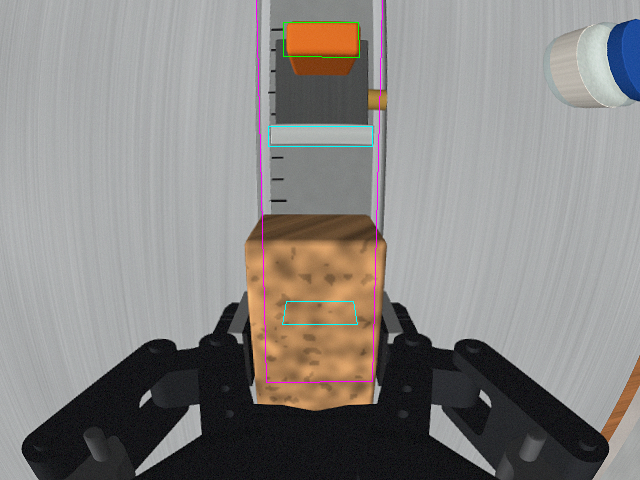

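The wrist view shows the block held between the pads at columns 247–385. The caliper matches the overlay: jaw plate 270–374, tab 285–360. Its axis lies about 3 mm to tool +y, so I'll shift that far and lower.

Call:
jog_arm:
  motion: [0,3,20,0,-1,0,0,25,0,-1,0,0,25,0,-1,0,0,15,0,-1,0,0,7,0,-1,0,0,3,0,-1,0,0,0,0,-1,0,0,0,0,-1]

```text
time_s: 11.07
eef_pos: [0.584, -0.2065, 0.006]
ee_rot: [0.68, 0.733, 0.0, 0.001]
force: [1.3, -0.5, -0.6]
gripper_width: 0.0444
finger_force: 62.2
```

Call:
jog_arm:
  motion: [0,0,2,0,-1,0,0,2,0,-1,0,0,2,0,-1,0,0,0,0,-1,0,0,0,0,-1]

```text
time_s: 11.48
eef_pos: [0.5831, -0.2065, -0.0012]
ee_rot: [0.68, 0.733, 0.0, -0.0]
force: [-0.1, -0.4, -2.3]
gripper_width: 0.0443
finger_force: 62.2
```

Call:
jog_arm:
  motion: [0,-1,2,0,-1,0,0,2,0,-1,0,0,1,0,-1,0,0,0,0,-1,0,0,0,0,-1]

```text
time_s: 11.9
eef_pos: [0.582, -0.2066, -0.0064]
ee_rot: [0.68, 0.733, -0.0, -0.0]
force: [0.1, -0.2, -0.4]
gripper_width: 0.0442
finger_force: 62.2
```

Call:
jog_arm:
  motion: [0,0,1,0,-1,0,0,1,0,-1,0,0,0,0,-1,0,0,0,0,-1]

```text
time_s: 12.23
eef_pos: [0.5822, -0.2066, -0.0082]
ee_rot: [0.68, 0.733, 0.0, 0.0]
force: [0.4, -0.9, -0.2]
gripper_width: 0.0439
finger_force: 62.2
```

Call:
jog_arm:
  motion: [0,0,1,0,-1,0,0,0,0,-1,0,0,0,0,-1]

```text
time_s: 12.48
eef_pos: [0.5823, -0.2067, -0.0082]
ee_rot: [0.68, 0.733, -0.0, -0.0]
force: [-3.2, 1.5, 4.9]
gripper_width: 0.0443
finger_force: 62.7
```

It's seated on the bed, so I'll release and rise.

Call:
jog_arm:
  motion: [0,0,0,0,1,0,0,0,0,1,0,0,0,0,1,0,0,0,0,1,0,0,0,0,1,0,0,0,0,1,0,0,-10,0,1,0,0,-20,0,1]

```text
time_s: 13.15
eef_pos: [0.5798, -0.2054, 0.0184]
ee_rot: [0.68, 0.733, -0.001, -0.003]
force: [-0.2, 0.1, -0.7]
gripper_width: 0.0854
finger_force: 0.0
```

Call:
jog_arm:
  motion: [0,0,-40,0,1,0,0,-40,0,1,0,0,-40,0,-1,0,0,-10,0,-1,0,0,0,0,-1,0,0,0,0,-1,0,0,0,0,-1,0,0,0,0,-1]

```text
time_s: 13.82
eef_pos: [0.5807, -0.2059, 0.148]
ee_rot: [0.68, 0.733, -0.001, -0.002]
force: [-0.7, -0.7, 0.3]
gripper_width: 0.0122
finger_force: 0.0
```

```bash
python3 - <<'E'
from h import *
import cv2
ps=wpose(); print(read_state()["time_s"],ps[0].round(4),np.arctan2(ps[1][1,0],ps[1][0,0]).round(4))
a=grab_frame("wrist"); b=grab_frame("top")
im=np.zeros((600,800,3),np.uint8); im[:400,:533]=cv2.resize(a[0:480],(533,400)); im[405:600,:640]=cv2.resize(b[220:285,320:533],(640,195),interpolation=cv2.INTER_CUBIC)
im[:400,540:800]=cv2.resize(a[60:260,250:380],(260,400),interpolation=cv2.INTER_CUBIC)
cv2.imwrite("pics/w3.png",im[:,:,::-1])
E
```

```text
13.8167 [ 0.5807 -0.2059  0.148 ] 1.6458
```

View pics/w3.png

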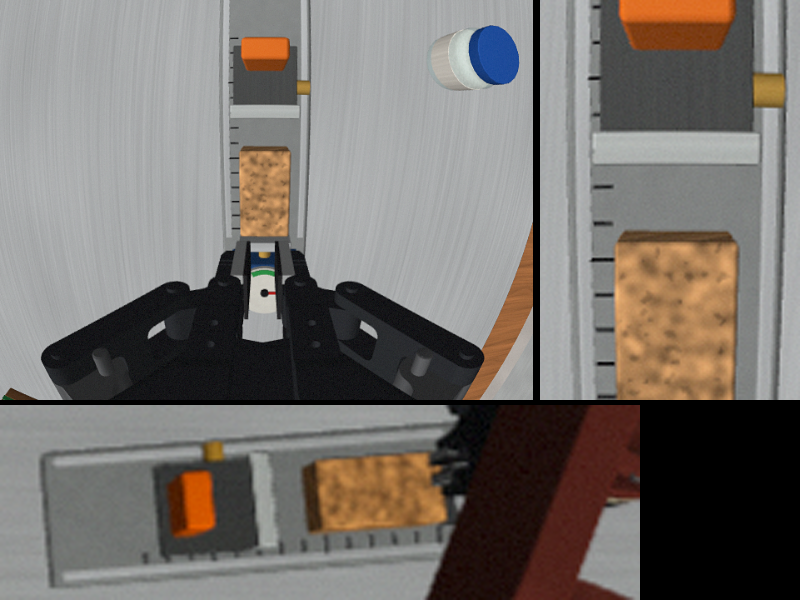

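The block sits centred and parallel. In the enlarged crop the jaw plate spans 592–760 and the block 614–739, both centred at about 676, and the needle is at rest. Next I go behind the tab with shut fingers.

```bash
python3 - <<'E'
from h import *
print(place([.5782,-.1644,0,.0762],np.array([[0,.117,0],[0,.0595,0]])))
E
python3 plan.py .5693,-.0477,.148,1.647,6,-1 .5693,-.0477,.021,1.647,6,-1
```

```text
[[ 0.56929323 -0.04773951  0.        ]
 [ 0.57367049 -0.10507266  0.        ]]
t 13.9167 [ 0.581  -0.206   0.1483] 1.6458 [-0.2 -0.5  0.6] 0.0003 0.0
[26.0, 0.0, 0.0, 0.0, -1.0, 27.0, 0.0, 0.0, 0.0, -1.0, 26.0, 0.0, 0.0, 0.0, -1.0, 27.0, 0.0, 0.0, 0.0, -1.0, 26.0, 0.0, 0.0, 0.0, -1.0, 26.7, 0.2, 0.3, -0.001, -1.0, 0.0, 0.0, 21.0, 0.0, -1.0, 0.0, 0.0, 21.0, 0.0, -1.0]
[0.0, 0.0, 21.0, 0.0, -1.0, 0.0, 0.0, 21.0, 0.0, -1.0, 0.0, 0.0, 22.0, 0.0, -1.0, 0.0, 0.0, 21.0, 0.0, -1.0]
end [ 0.5693 -0.0477  0.021 ] 1.6468
```

Call:
jog_arm:
  motion: [26,0,0,0,-1,27,0,0,0,-1,26,0,0,0,-1,27,0,0,0,-1,26,0,0,0,-1,27,0,0,0,-1,0,0,0,0,-1,0,0,0,0,-1]

```text
time_s: 14.58
eef_pos: [0.5696, -0.047, 0.1497]
ee_rot: [0.679, 0.734, -0.001, -0.001]
force: [-0.4, 0.9, 0.1]
gripper_width: -0.0001
finger_force: 0.0
```

Call:
jog_arm:
  motion: [0,0,25,0,-1,0,0,25,0,-1,0,0,25,0,-1,0,0,25,0,-1,0,0,20,0,-1,0,0,7,0,-1,0,0,0,0,-1,0,0,0,0,-1]

```text
time_s: 15.25
eef_pos: [0.5704, -0.0488, 0.024]
ee_rot: [0.68, 0.733, -0.0, -0.0]
force: [-0.6, -0.1, -0.1]
gripper_width: 0.0001
finger_force: 0.0
```

Call:
jog_arm:
  motion: [-4,0,0,0,-1,-4,0,0,0,-1,-4,0,0,0,-1,-4,0,0,0,-1,-3,0,0,0,-1,-3,0,0,0,-1,0,0,0,0,-1,0,0,0,0,-1]

```text
time_s: 15.92
eef_pos: [0.5726, -0.0687, 0.0251]
ee_rot: [0.68, 0.733, 0.002, -0.0]
force: [-1.4, 6.9, 3.3]
gripper_width: 0.0001
finger_force: 3.0
```

Call:
jog_arm:
  motion: [-3,0,0,0,-1,-3,0,0,0,-1,-3,0,0,0,-1,-3,0,0,0,-1,-3,0,0,0,-1,-3,0,0,0,-1,-3,0,0,0,-1,0,0,0,0,-1]

```text
time_s: 16.58
eef_pos: [0.5741, -0.0894, 0.0251]
ee_rot: [0.68, 0.733, 0.002, -0.001]
force: [-1.0, 7.8, 5.0]
gripper_width: 0.0001
finger_force: 3.7
```

Call:
jog_arm:
  motion: [-2,0,0,0,-1,-2,0,0,0,-1,-2,0,0,0,-1,0,0,0,0,-1,0,0,0,0,-1]

```text
time_s: 17.0
eef_pos: [0.5745, -0.0949, 0.025]
ee_rot: [0.68, 0.733, 0.002, -0.001]
force: [-1.2, 7.7, 6.1]
gripper_width: 0.0004
finger_force: 4.2
```

```bash
cat >dial.py <<'E'
from h import *
import cv2,sys
# needle angle from wrist camera: rectify the dial top plane into caliper axes
C=[.5782,-.1644,0,.0762]
ps=wpose(); s=read_state(); print(s["time_s"],ps[0].round(4),s["force"].round(1))
out=[]
for n in("top","side"):
    a=grab_frame(n)
    g=np.array([[x,-.140+y,.0805] for y in np.linspace(.035,-.035,280) for x in np.linspace(-.035,.035,280)])
    uv=proj(n,place(C,g)).astype(np.float32).reshape(280,280,2)
    out.append(cv2.remap(a,uv[...,0],uv[...,1],cv2.INTER_CUBIC))
    # region of the jaws, bed height 57: y -100..120
    g=np.array([[x,y,.057] for y in np.linspace(.12,-.1,440) for x in np.linspace(-.06,.06,240)])
    uv=proj(n,place(C,g)).astype(np.float32).reshape(440,240,2)
    r=cv2.remap(a,uv[...,0],uv[...,1],cv2.INTER_CUBIC); globals()["J"+n]=r
im=np.zeros((580,780,3),np.uint8); im[:280,:280]=out[0]; im[285:565,:280]=out[1]; im[:440,285:525]=Jtop; im[:440,530:770]=Jside
cv2.imwrite(sys.argv[1],im[:,:,::-1])
for o in out:
    o=o.astype(int); red=(o[...,0]>110)&(o[...,0]-o[...,1]>50)&(o[...,0]-o[...,2]>50)
    v,u=np.nonzero(red[30:250,30:250]); print("red",len(u),(u.mean()+30-140).round(1) if len(u) else None,(140-30-v.mean()).round(1) if len(u) else None)
E
python3 dial.py pics/d1.png
```

```text
17.0 [ 0.5745 -0.0949  0.025 ] [-1.2  7.7  6.1]
red 835 46.5 26.9
red 0 None None
```

Call:
jog_arm:
  motion: [-2,0,0,0,-1,-2,0,0,0,-1,0,0,0,0,-1,0,0,0,0,-1]

```text
time_s: 17.43
eef_pos: [0.5748, -0.0989, 0.0251]
ee_rot: [0.68, 0.733, 0.002, -0.001]
force: [-1.4, 9.4, 5.7]
gripper_width: -0.0003
finger_force: 4.3
```

```bash
python3 dial.py pics/d2.png
```

```text
17.4333 [ 0.5748 -0.0989  0.0251] [-1.4  9.4  5.7]
red 834 46.4 26.9
red 0 None None
```

Call:
jog_arm:
  motion: [-2,0,0,0,-1,-1,0,0,0,-1,0,0,0,0,-1,0,0,0,0,-1]

```text
time_s: 17.87
eef_pos: [0.575, -0.1013, 0.0251]
ee_rot: [0.68, 0.733, 0.002, -0.002]
force: [-1.9, 10.8, 5.5]
gripper_width: -0.0002
finger_force: 5.2
```

```bash
python3 dial.py pics/d3.png
```

```text
17.8667 [ 0.575  -0.1013  0.0251] [-1.9 10.8  5.5]
red 872 43.3 43.3
red 0 None None
```

The needle centroid has started to move, by about 0.4 rad or 2 mm of travel. I'll go about 3 mm further.

Call:
jog_arm:
  motion: [-1,0,0,0,-1,-1,0,0,0,-1,-1,0,0,0,-1,0,0,0,0,-1,0,0,0,0,-1]

```text
time_s: 18.38
eef_pos: [0.5751, -0.1036, 0.0251]
ee_rot: [0.68, 0.733, 0.002, -0.002]
force: [-1.9, 12.5, 6.1]
gripper_width: -0.0
finger_force: 6.3
```

```bash
python3 dial.py pics/d4.png
```

```text
18.3833 [ 0.5751 -0.1036  0.0251] [-1.9 12.5  6.1]
red 860 30.1 60.4
red 0 None None
```

View pics/d4.png

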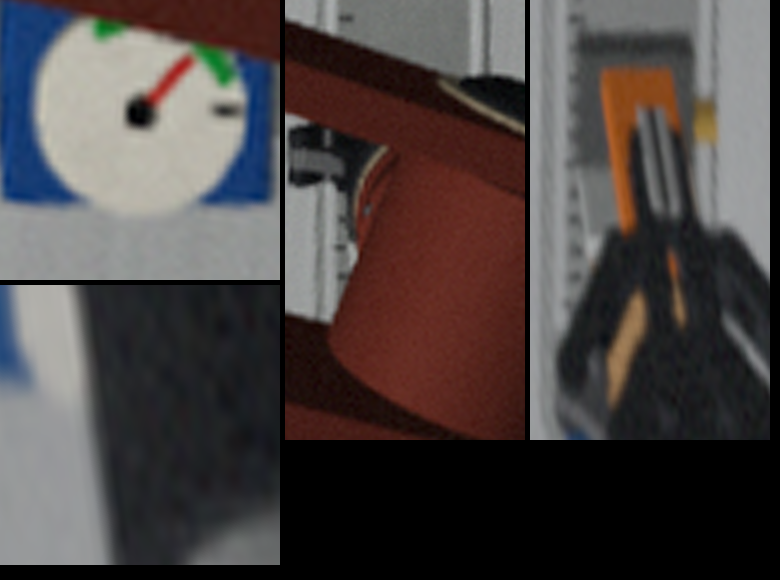

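The rectified dial shows its pivot at (140,112) and the needle tip at (190,60), about 47° or 4.1 mm, inside the green band. I'll push slightly more, then back off.

Call:
jog_arm:
  motion: [-1,0,0,0,-1,-0.5,0,0,0,-1,0,0,0,0,-1,0,0,0,0,-1]

```text
time_s: 18.82
eef_pos: [0.5752, -0.1047, 0.0251]
ee_rot: [0.68, 0.733, 0.003, -0.002]
force: [-1.3, 13.4, 6.9]
gripper_width: 0.0002
finger_force: 6.9
```

Call:
jog_arm:
  motion: [2,0,0,0,-1,4,0,0,0,-1,8,0,0,0,-1,12,0,0,0,-1,10,0,-30,0,-1,10,0,-35,0,-1,20,0,-35,0,-1,30,0,-20,0,-1]

```text
time_s: 19.48
eef_pos: [0.5693, -0.0129, 0.1483]
ee_rot: [0.681, 0.732, 0.001, 0.003]
force: [1.9, -0.1, 0.5]
gripper_width: 0.0001
finger_force: 0.0
```

Call:
jog_arm:
  motion: [35,0,0,0,-1,35,0,0,0,-1,35,0,0,0,-1,35,0,0,0,-1,35,0,0,0,-1,35,0,0,0,-1,0,0,0,0,-1,0,0,0,0,-1]

```text
time_s: 20.15
eef_pos: [0.551, 0.1986, 0.1435]
ee_rot: [0.679, 0.734, -0.0, -0.0]
force: [0.1, -1.4, -1.4]
gripper_width: -0.0001
finger_force: 0.0
```

```bash
python3 dial.py pics/d5.png; python3 - <<'E'
from h import *
import cv2
b=grab_frame("top").astype(int); r,g,bl=b[...,0],b[...,1],b[...,2]
h=cv2.cvtColor(b.astype(np.uint8),cv2.COLOR_RGB2HSV)
def box(m,n):
    k,_,st,ce=cv2.connectedComponentsWithStats(m.astype(np.uint8))
    for i in np.argsort(-st[1:,4])[:2]+1:
        v,u=np.nonzero(_==i); print(n,st[i,4],cv2.minAreaRect(np.c_[u,v].astype(np.float32)))
H,S,V=h[...,0],h[...,1],h[...,2]
roi=np.zeros(H.shape,bool); roi[215:290,325:520]=1
box(roi&(H<9)&(S>200)&(V>120),"tab"); box(roi&(H>=8)&(H<20)&(S>80)&(S<200)&(V>60),"tan")
C=[.5782,-.1644,0,.0762]
print(proj("top",place(C,np.array([[0,-.045,.06],[0,-.09+.0745+.054,.095],[0,-.095,.057]]))))
E
```

```text
20.15 [0.551  0.1986 0.1435] [ 0.1 -1.4 -1.4]
red 876 22.2 67.1
red 0 None None
tab 1 ((490.0, 240.0), (0.0, 0.0), 0.0)
tab 1 ((492.0, 241.0), (0.0, 0.0), 0.0)
tan 1018 ((452.6501159667969, 248.0259246826172), (24.451528549194336, 41.996055603027344), 85.76361083984375)
tan 24 ((397.5535888671875, 251.9276885986328), (3.895134449005127, 20.074922561645508), 2.862405300140381)
[[448.2595325  248.57419179]
 [408.52332322 250.20156349]
 [473.75776009 246.68747032]]
```

After release the needle stays at about 60°, or 5.3 mm. The block is aligned to within 0.2° and centred to within about 1 mm.

```bash
python3 -c "
from station import *
print(close_job())"
```

```text
the job is handed in; nothing more can be done
None
```

The tan block is flat on the caliper bed, centred and clamped by the jaw, with the needle holding in the green band (anvil pushed in about 5.3 mm) after I backed the arm off; the first grasp closed above the block without touching it and I redid it lower, and the job was handed in after about 20 s.

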